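# Set the length stop and draw the dowel up to it

## Robot

A 7-joint arm with a two-finger parallel gripper is mounted at the origin on a cart in front of the work surface, level with it; the furniture and walls round the work are solid. World frame = base frame: x ahead of the robot, y to its left, z up, the work surface at z = 0. Lengths are in m, angles in rad, forces in N, time in s.
With the tool pointing down it reaches from about 0.425 to 0.925 m from the base axis. Payload 6.8 kg.
Tool frame: the origin (TCP) lies at the very end of the fingers, on their centre line; the grasp point (between the pads) lies 19 mm behind it; z points along the fingers, y is the line along which they close (so a half turn about z gives the same grasp; the last joint's range is limited). The gripper opens to 85 mm and grips with 20 to 120 N. Pads are 22 mm wide; open, the fingers measure 114 mm over their backs; the gripper's body (76 mm by 85 mm) begins 54 mm behind the grasp point. The pads swing forward as they close: fully open they stand 13 mm farther back than shut.
Start: joints at [-1.454, 0.477, 0.022, 1.555, -0.011, 1.109, -0.083], TCP at [0.15, 0.658, 0.2] pointing down, gripper open.
Joint ranges: [-2.96, 2.96], [-0.34, 2.1], [-1.41, 1.46], [0.24, 2.44], [-1.37, 4.51], [0.17, 1.92], [-2.96, 2.96]. Speed limits (rad/s): [2.39, 2.39, 3.14, 3.14, 3.14, 3.14, 3.14].

## Interface

Orientations are given as a unit quaternion [w, x, y, z].
In Python, from station import bot gives the robot as it stands. The module is installed in compiled form; this text tells all that it offers.
- The arm moves only by the shell command python3 -m jog 'ROWS' [OPENING] [FORCE]. ROWS is JSON, a list of rows, each a list of 4 numbers: the shift along the tool's x, y, z in cm, then the turn about the tool's z in rad. In form: [[x, y, z, spin], ...]. A call has 1 to 20 rows; each row is the pose to reach, as a shift and turn from the pose commanded when the call began, along the tool's axes at that moment; what a row does not reach only later rows make up. A row lasts 1/12 s, in which the tool goes at most 41.7 mm and 7.16 degrees, less where a joint would pass 70% of its speed; a pose out of reach is approached as far as the arm can. A call with a gripper value outside its range is refused whole. OPENING is the closure, from -1 (fully open) to 1 (shut), set as the call begins (- or left out, the last holds). The fingers move at their own pace and stop on an object; FORCE is the grip in N (left out, the last holds). Time passes only in rows, so rows that repeat a pose let the fingers close. It gives the time, the measured TCP pose, the force, the opening and the grip force at its end, in the units of the state.
- bot.get_obs(): the state, without advancing time (a new reading comes with each control period).
- bot.read_camera(name): name is "side" or "top"; returns a dict with "pixels" (400x640x3 uint8, red, green, blue), "depth" (400x640 float32, m along the optical axis (not along the pixel's ray), 0 where there is no reading), "fovy" (degrees; the focal length in pixels is half the picture's height over the tangent of half this angle, whatever the lens; pixels are square), "cx", "cy" (the principal point, pixels), "distortion" ([k1, k2, p1, p2, k3] as OpenCV has them; the pictures are not rectified), "pose" (4x4, takes a point from camera to world coordinates). Camera axes: x right, y down, z forward; pixel columns grow to the right and rows downward; lengths in m; the calibration is good to about 2 mm. A picture is of the moment at which its call begins.
- bot.hand_in(): hands the job in; it is judged then, once.
The state is a dict: "t": time; "q": joint angles; "joint_vel": joint speeds; "joint_torque": joint torques, N m; "eef_pos": TCP position; "tool_rot": TCP orientation; "contact_force": force on the tool from outside, world axes, zero at the start; "torque": the same for the moment, N m; "gripper_width": opening from 0.0 (shut) to 1.0 (fully open); "grasp_force": force on a finger pad.
Only numpy, scipy, OpenCV 4.12 (cv2) and the standard library are available. Lean on these libraries where they do the work, as an engineer would, in place of code of your own. Each camera call takes 0.05 s, during which the arm holds its last target. There are 200 camera calls.

## Task

Get this dowel ready for marking to length: first slide the stop along its rail until its pointer is level with the taller of the two steel length markers. Then draw the dowel out of the guide tube, regrasping as needed, until its end rests against the stop, without pushing the stop off its mark. Leave the dowel lying straight in the rail's groove and do not disturb the tools and offcut around the jig.

Things in the scene. Friction and masses are not known exactly. Their poses are not given: they have to be found in the camera images.
- jig: Length-stop jig, fixed: plywood board 135 x 400 x 12 mm, x -85 to +50 mm. Aluminium V rail 16 mm wide along its y at x = 0, groove lips about 34 mm up. Steel guide tube at the +y end, y = +100 to +200 mm: bore 25, outside 33 mm, saddles to 64 mm high. Origin: under the board below the rail's middle, on the worktop; y along the rail to the tube, z up. Black scale lines mean nothing here.
- mouth (a point): Centre of the guide tube's mouth on the dowel's axis, in the jig frame [0, 100, 42] mm; axes as the jig's. The dowel comes out towards -y.
- stop (a joint): Slide of the stop along the rail, m. 0: stop face 105 mm from the tube mouth; grows as the stop moves away from the tube (jig -y), up to 0.14. It moves stiffly (about 6 N of friction plus 8 N per m/s) and stays where it is left.
- stop_face (a point): The stop is a dark steel block 56 mm wide (jig x), 40 mm long (jig y) and 58 mm high above the worktop on top, straddling the rail. This point is on its flat face towards the tube (+y), on the dowel's axis, 42 mm above the worktop; axes as the jig's.
- stop_grip (a point): Point to hold on the stop's black upright grip: the grip is 22 mm thick (jig x), 36 mm long (jig y), and rises from 54 to 104 mm above the worktop; this point is in its middle, 82 mm above the worktop, 23 mm behind the stop face (jig -y). Moves with the stop.
- pointer (a point): Outer end of the thin steel pointer that sticks out of the stop towards the robot (jig -x), 20 mm above the worktop; it lies exactly in line (in jig y) with the stop face.
- tall_marker: The taller steel length marker: upright bar 10 mm (x) by 8 mm (y), 45 mm high, with a flat round head (18 mm) on top, on an 18 x 20 mm foot, fixed on the board's front strip 68 mm in front of the rail's centre line (jig -x). Origin: centre of its underside, 12 mm above the worktop; its axes are the jig's. The stop is set when the pointer is level with this bar's centre in y.
- low_marker: The lower steel length marker: the same bar and foot but only 16 mm high and without a head. Not the one to use. Which of the two is nearer the tube varies.
- dowel: Loose round wooden dowel, 22 mm diameter, 290 mm long, about 80 g, lying through the guide tube and sticking out 50 to 68 mm at the mouth. Origin: its centre; y axis along its length, towards the far end (+y of the jig); x and z may turn as it rolls. Its axis is 42 mm above the worktop; it lies in the V groove and drags more if pressed down into it.
- dowel_tip (a point): Centre of the dowel's end face that looks at the stop, on its axis, 145 mm from its centre.
- pliers: Bystander: pliers with red handles, 52 x 171 x 14 mm, lying behind the jig (away from the robot). Origin: centre of underside.
- pen: Bystander: felt pen, 17 x 135 x 16 mm, lying behind the jig. Origin: centre of underside.
- offcut: Bystander: wood offcut 45 x 90 x 45 mm, beyond the jig's -y end. Origin: centre of underside.
- stubby: Bystander: stubby screwdriver with a green handle, 35 x 106 x 30 mm, lying in front of the jig. Origin: centre of underside.

How it is judged:
By the outcome, as a careful person would: the job done as asked, in the order asked, and still so for the second after the job is handed in, with the robot touching nothing.
It also fails if it takes over 48 s, if anything falls off the work surface, if the arm or the gripper's body presses on something with over 40 N, if the wrist force passes 120 N, or if a joint passes its speed limit or range.

## Working session

There is one attempt and no reset: what is moved stays moved. The work goes in short steps, Python scripts to look and compute and a shell command to move; the robot and the scene stay as the last step left them, time stands still between calls to the robot, and variables do not carry over. Pictures are saved under pics/ and viewed, at most 10 in all, crops included, and the job is handed in when it is done.

```bash
mkdir -p pics
cat > h.py <<'E'
import numpy as np,cv2
from station import bot
def cam(n,save=None):
    c=bot.read_camera(n)
    if save: cv2.imwrite('pics/'+save,c['pixels'][:,:,::-1])
    f=200/np.tan(np.radians(c['fovy'])/2)
    c['K']=np.array([[f,0,c['cx']],[0,f,c['cy']],[0,0,1]]);c['D']=np.array(c['distortion'],float)
    return c
def cloud(c):
    v,u=np.mgrid[0:400,0:640]
    p=cv2.undistortPoints(np.stack([u,v],-1).reshape(-1,1,2).astype(np.float64),c['K'],c['D']).reshape(400,640,2)
    d=c['depth'][...,None].astype(float)
    P=np.concatenate([p*d,d],-1); T=np.array(c['pose'])
    W=P@T[:3,:3].T+T[:3,3]; W[c['depth']==0]=np.nan
    return W
E
python3 - <<'E'
from h import *
o=bot.get_obs();print(o['t'],o['eef_pos'],o['tool_rot'],o['gripper_width'])
for n in('top','side'):
    c=cam(n,n+'0.png');W=cloud(c);np.savez(n+'0',W=W,p=c['pixels']);print(n,c['pose'],c['fovy'],(c['depth']>0).mean())
E
```

```text
0.0 [0.15030254 0.65737698 0.19860398] [-2.45441899e-05  1.12109477e-01  9.93695424e-01 -9.31819943e-04] 1.0031132783337116
top [[-0.02335116 -0.98966179  0.14150715  0.32255439]
 [-0.99956856  0.02563485  0.01433669 -0.03953232]
 [-0.01781599 -0.14111132 -0.98983341  1.24153034]
 [ 0.          0.          0.          1.        ]] 44.800003222453405 0.99604296875
side [[ 0.99899935 -0.03713599  0.0249243   0.49830897]
 [-0.03800059 -0.41090506  0.91088582 -0.82238751]
 [-0.02358512 -0.91092148 -0.41190508  0.42086576]
 [ 0.          0.          0.          1.        ]] 56.83495710905216 0.692109375
```

View pics/top0.png

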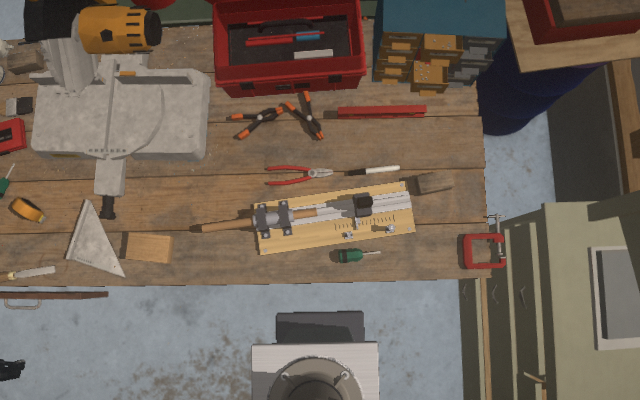

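View pics/side0.png

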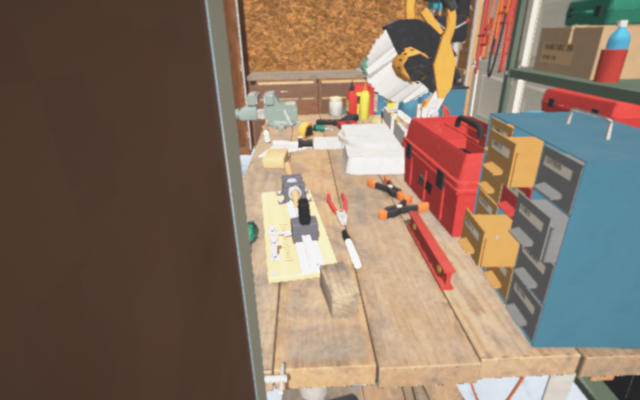

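The top view shows the jig at about (255–415, 183–253), with the tube left, the stop at (363,205) and markers at (348,235) and (390,229). The side view confirms the layout. Next I'll fit the jig's frame from the depth.

Run:
```python
from h import *
d=np.load('top0.npz');W=d['W'];p=d['p'];hsv=cv2.cvtColor(p,cv2.COLOR_RGB2HSV)
R=np.zeros((400,640),bool);R[175:260,245:422]=1
tab=W[200:245,425:470];print('table z',np.nanmedian(W[265:280,200:240,2]))
b=R&(W[...,2]>.008)&(W[...,2]<.016)
n,l,s,_=cv2.connectedComponentsWithStats(b.astype(np.uint8));k=1+s[1:,4].argmax();print(s[1:][s[1:,4]>20])
full=R&(W[...,2]>.008);n,l,s,_=cv2.connectedComponentsWithStats(full.astype(np.uint8));k=1+s[1:,4].argmax();print(s[k])
pts=W[b&(l==k)][:,:2]
r=cv2.minAreaRect((pts*1000).astype(np.float32));print(r)
g=np.nan_to_num(W[...,2])
c=cv2.resize(p[180:260,250:420],None,fx=4.7,fy=4.7,interpolation=cv2.INTER_CUBIC);cv2.imwrite('pics/crop1.png',c[:,:,::-1])
```

```text
table z 0.0011114088515435938
[[ 267  175   62   10  169]
 [ 253  180  156   34 1344]
 [ 257  202  159   53 3301]]
[ 245  180  171   75 8219]
((465.40631103515625, -56.315826416015625), (135.9975128173828, 401.3340759277344), 7.161599159240723)
```

View pics/crop1.png

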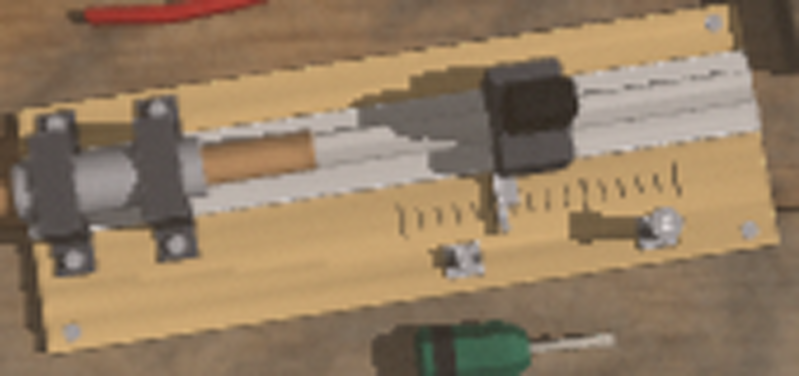

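The crop shows the right-hand marker at (660,225), pixel (390,228), has the round head and long shadow, so it is the tall one. The stop has to move away from the tube. Now the jig-frame measurements.

```bash
cat >> h.py <<'E'
a=np.radians(7.16);Rj=np.array([[np.cos(a),-np.sin(a),0],[np.sin(a),np.cos(a),0],[0,0,1]])
oj=np.array([.4654,-.0563,0])+Rj@[.0175,0,0]
def tojig(W): return (W-oj)@Rj*1000
def jw(p): return oj+Rj@(np.array(p)/1000)
def prof(J,x0,x1,z0,z1,y0=-190,y1=190):
    return J[(J[...,0]>x0)&(J[...,0]<x1)&(J[...,2]>z0)&(J[...,2]<z1)&(J[...,1]>y0)&(J[...,1]<y1)]
E
python3 - <<'E'
from h import *
for n in('top','side'):
    J=tojig(np.load(n+'0.npz')['W'])
    J[np.isnan(J)]=1e6
    print(n)
    for nm,a in dict(tall=(-90,-45,50,75),low=(-90,-55,22,36),midbar=(-90,-60,36,75),stop=(-35,35,51,62,-150,60),grip=(-20,20,95,115),point=(-60,-32,16,26),dowel=(-8,8,48,58,0,92),rail=(-10,10,28,40),doweltip=(-9,9,40,58,0,90),tubeMouth=(-9,9,57,61,60,190)).items():
        q=prof(J,*a)
        if len(q): print(nm,len(q),'min',q.min(0).round(1),'max',q.max(0).round(1),'med',np.median(q,0).round(1))
E
```

```text
top
tall 41 min [ -75.8 -142.3   52.9] max [ -60.1 -126.8   62.6] med [ -67.9 -135.2   57.5]
low 18 min [ -75.7 -140.    22.1] max [-64.2 -22.6  33.3] med [-69.5 -29.7  26.2]
midbar 42 min [ -75.8 -142.3   36.1] max [-60.1 -28.8  62.6] med [ -67.6 -134.8   57.5]
stop 235 min [-28.5 -94.1  51. ] max [27.9 59.8 61.9] med [ -6.1 -65.9  57.7]
grip 142 min [-12.6 -94.6  95.7] max [ 11.3 -58.8 111. ] med [ -0.8 -76.  104. ]
point 249 min [ -60.  -189.9   16. ] max [-32.1 189.9  26. ] med [-42.6  55.2  17.4]
dowel 129 min [-7.9 41.3 48.1] max [ 7.8 91.6 57.6] med [-0.5 66.5 52.6]
rail 499 min [  -9.2 -189.6   28. ] max [ 9.2 41.  39.3] med [ -0.2 -49.9  32.6]
doweltip 141 min [-8.9 27.7 40.5] max [ 9.  89.6 57.6] med [-0.6 65.4 52.5]
tubeMouth 91 min [-8.8 73.3 57.1] max [  9.  179.3  60.9] med [  0.9 143.8  59.3]
side
tall 49 min [ -77.1 -146.9   52.9] max [ -59.5 -128.    58.2] med [ -68.9 -140.1   56.6]
low 48 min [ -73.5 -142.    22.5] max [-55.8 -30.5  35.6] med [ -68.9 -139.6   27.8]
midbar 80 min [ -77.1 -146.9   36.2] max [ -61.  -128.    58.2] med [ -68.7 -140.1   55.3]
stop 237 min [-28.5 -98.5  51.1] max [27.2 57.8 61.9] med [ -2.9 -89.   57.5]
grip 108 min [-11.7 -98.6  95.4] max [  9.5 -62.3 105.5] med [ -1.7 -89.3 102.7]
point 71 min [-56.3 -67.8  16.1] max [-32.3 177.1  23.8] med [-39.5 -56.2  20.6]
dowel 54 min [-7.9 36.9 48.8] max [ 7.1 91.  53.9] med [-1.6 65.8 51.9]
rail 304 min [  -9.8 -189.9   29.2] max [ 9.3 48.  40. ] med [  -1.7 -132.6   32.1]
doweltip 68 min [-9.  36.9 40.6] max [ 8.5 89.1 53.9] med [-2.7 60.5 51.5]
tubeMouth 44 min [-8.6 97.  57. ] max [  8.6 169.9  60.8] med [ -0.8 143.4  59.1]
```

```bash
cat >> h.py <<'E'
from scipy.spatial.transform import Rotation as Ro
def delta(p,yaw_y=None):
    """tool-frame shift (cm) from present pose to world p, spin to put tool y along jig x"""
    o=bot.get_obs();q=o['tool_rot'];T=Ro.from_quat([q[1],q[2],q[3],q[0]]).as_matrix()
    d=T.T@(np.array(p)-o['eef_pos'])*100
    ay=np.arctan2(T[1,1],T[0,1]);s=(ay-a+np.pi/2)%np.pi-np.pi/2
    return d.round(2),round(s,3)
E
python3 - <<'E'
from h import *
W=np.load('top0.npz')['W'].reshape(-1,3);W=W[~np.isnan(W).any(1)]
tgt=jw([-.6,-76.7,150])
for via in ([.42,.35],[.40,.40],[.46,.30],tgt[:2]):
    via=np.array(via);m=0
    for A,B in((np.array([.15,.657]),via),(via,tgt[:2])):
        for t in np.linspace(0,1,40):
            p=A+t*(B-A);k=np.hypot(*(W[:,:2]-p).T)<.08
            if t*np.hypot(*(B-A))>.1 or (A!=[.15,.657]).any(): m=max(m,np.percentile(W[k,2],99) if k.any() else 0)
    print(via,'max h',m,delta([*via,.2]))
print(tgt,delta(tgt))
J=tojig(np.load('top0.npz')['W']);J[np.isnan(J)]=1e6
for x in range(-40,41,4):
    q=prof(J,x,x+4,0,90,-20,20);print(x,np.median(q[:,2]).round(1),end=' | ')
E
```

```text
[0.42 0.35] max h 0.3468521482900177 (array([-33.14, -23.96,  -0.08]), np.float64(1.221))
[0.4 0.4] max h 0.3466271098520276 (array([-30.08, -19.53,  -0.09]), np.float64(1.221))
[0.46 0.3 ] max h 0.3457174602628178 (array([-38.15, -27.94,  -0.08]), np.float64(1.221))
[ 0.49172815 -0.13029546] max h 0.3489606834918318 (array([-5.084e+01, -6.918e+01, -1.000e-02]), np.float64(1.221))
[ 0.49172815 -0.13029546  0.15      ] (array([-50.84, -69.18,   4.99]), np.float64(1.221))
-40 12.4 | -36 13.8 | -32 14.1 | -28 13.1 | -24 15.4 | -20 17.4 | -16 18.0 | -12 18.9 | -8 33.5 | -4 31.5 | 0 32.1 | 4 32.9 | 8 25.1 | 12 17.2 | 16 18.0 | 20 14.7 | 24 12.5 | 28 13.9 | 32 12.6 | 36 12.9 | 40 12.1 |
```

Run:
```python
from h import *
W=np.load('top0.npz')['W'];p=W[...,2]
for x in np.arange(.1,.6,.05):
    print(round(x,2),[round(float(np.nanmax(np.where((abs(W[...,0]-x)<.025)&(abs(W[...,1]-y)<.025),p,-1))),2) for y in np.arange(.0,.7,.05)])
```

```text
0.1 [0.03, 0.02, 0.02, 0.01, -0.76, -0.84, -0.84, -0.84, -0.84, -0.85, -0.85, -0.84, 0.35, -0.85]
0.15 [0.01, 0.01, 0.01, 0.01, -0.76, -0.85, -0.84, -0.84, -0.84, -0.84, -0.85, -0.85, 0.35, 0.31]
0.2 [-0.85, -0.84, -0.84, -0.84, -0.84, -0.84, -0.85, -0.84, -0.85, -0.84, -0.85, -0.84, -0.84, -0.84]
0.25 [-0.84, -0.84, -0.85, -0.84, -0.84, -0.84, -0.84, -0.84, -0.85, -0.84, -0.84, -0.84, -0.85, -0.85]
0.3 [0.01, 0.01, 0.01, 0.01, 0.01, 0.01, 0.01, 0.01, 0.01, 0.01, 0.01, 0.01, 0.01, 0.01]
0.35 [0.01, 0.01, 0.01, 0.01, 0.01, 0.01, 0.01, 0.04, 0.05, 0.04, 0.01, 0.01, 0.01, 0.02]
0.4 [0.02, 0.02, 0.02, 0.02, 0.01, 0.01, 0.01, 0.05, 0.05, 0.05, 0.01, 0.01, 0.02, 0.03]
0.45 [0.06, 0.07, 0.07, 0.07, 0.06, 0.06, 0.01, 0.04, 0.04, 0.04, 0.06, 0.06, 0.03, 0.02]
0.5 [0.06, 0.07, 0.07, 0.07, 0.01, 0.01, 0.01, 0.01, 0.01, 0.01, 0.06, 0.06, 0.03, 0.01]
0.55 [0.02, 0.02, 0.02, 0.01, 0.01, 0.01, 0.01, 0.01, 0.01, 0.01, 0.06, 0.06, 0.02, 0.01]
```

Path clear. Go via (0.42, 0.35).

```bash
python3 -m jog '[[-33.1,-24,0,0.6],[-33.1,-24,0,0.6],[-33.1,-24,0,0.6],[-33.1,-24,0,0.6],[-33.1,-24,0,0.6],[-33.1,-24,0,0.6],[-33.1,-24,0,0.6],[-33.1,-24,0,0.6],[-33.1,-24,0,0.6],[-33.1,-24,0,0.6],[-33.1,-24,0,0.6],[-50.8,-69.2,0,1.22],[-50.8,-69.2,0,1.22],[-50.8,-69.2,0,1.22],[-50.8,-69.2,0,1.22],[-50.8,-69.2,0,1.22],[-50.8,-69.2,0,1.22],[-50.8,-69.2,0,1.22],[-50.8,-69.2,0,1.22],[-50.8,-69.2,0,1.22]]' -1 60
python3 - <<'E'
from h import *
print(delta(jw([-.6,-76.7,150])))
E
```

```text
t: 1.77
eef_pos: [0.4747, -0.0222, 0.1996]
tool_rot: [-0.0, 0.661, 0.75, 0.0]
contact_force: [0.5, 0.6, -0.3]
gripper_width: 1.001
grasp_force: 0.0
(array([-10.94,   0.32,   4.96]), np.float64(0.002))
```

```bash
python3 -m jog '[[-10.9,0.3,5,0],[-10.9,0.3,5,0],[-10.9,0.3,5,0],[-10.9,0.3,5,0],[-10.9,0.3,5,0],[-10.9,0.3,5,0]]'
python3 - <<'E'
from h import *
print(delta(jw([-.6,-76.7,66])))
E
```

```text
t: 2.27
eef_pos: [0.4916, -0.1277, 0.1494]
tool_rot: [-0.0, 0.661, 0.75, -0.0]
contact_force: [-0.2, -0.0, 0.2]
gripper_width: 0.999
grasp_force: 0.0
(array([-0.26, -0.02,  8.34]), np.float64(0.001))
```

```bash
python3 -m jog '[[-0.1,0,4,0],[-0.1,0,7,0],[-0.1,0,8.3,0],[-0.1,0,8.3,0],[-0.1,0,8.3,0],[-0.1,0,8.3,0]]'
python3 -m jog '[[0,0,0,0],[0,0,0,0],[0,0,0,0],[0,0,0,0],[0,0,0,0],[0,0,0,0],[0,0,0,0],[0,0,0,0],[0,0,0,0],[0,0,0,0]]' 1 70
python3 - <<'E'
from h import *
print(delta(jw([-.6,-76.7,66])))
E
```

```text
t: 2.77
eef_pos: [0.4931, -0.1285, 0.0679]
tool_rot: [0.001, 0.661, 0.751, 0.001]
contact_force: [0.0, -0.3, 0.2]
gripper_width: 1.002
grasp_force: 0.0
t: 3.6
eef_pos: [0.4923, -0.1293, 0.0672]
tool_rot: [0.0, 0.661, 0.75, 0.0]
contact_force: [-1.1, 0.3, 6.0]
gripper_width: 0.226
grasp_force: 68.4
(array([-0.09, -0.07,  0.12]), np.float64(0.001))
```

```bash
python3 -m jog '[[-1,0,0,0],[-2,0,0,0],[-3,0,0,0],[-4,0,0,0],[-5,0,0,0],[-6,0,0,0],[-7,0,0,0],[-7.5,0,0,0],[-7.9,0,0,0],[-7.9,0,0,0],[-7.9,0,0,0],[-7.9,0,0,0]]'
cat > m.py <<'E'
from h import *
import sys
for n in('top','side'):
    c=cam(n,sys.argv[1]+n+'.png');W=cloud(c);np.savez(sys.argv[1]+n,W=W,p=c['pixels']);J=tojig(W);J[np.isnan(J)]=1e6
    for nm,b in dict(tall=(-90,-58,50,75),stop=(-32,-18,51,62,-180,-20),point=(-54,-32,18,26,-180,-80)).items():
        q=prof(J,*b)
        if len(q): print(n,nm,len(q),'y',q[:,1].min().round(1),q[:,1].max().round(1),'med',np.median(q,0).round(1))
E
python3 m.py a
python3 - <<'E'
import cv2
t=cv2.imread('pics/atop.png')[190:260,320:420];s=cv2.imread('pics/aside.png')[190:290,255:345]
cv2.imwrite('pics/a.png',cv2.hconcat([cv2.resize(t,(400,280),interpolation=2),cv2.resize(s,(360,400),interpolation=2)[:280]]))
E
```

```text
t: 4.6
eef_pos: [0.502, -0.2073, 0.0672]
tool_rot: [-0.0, 0.661, 0.75, 0.001]
contact_force: [-1.6, 1.5, 8.3]
gripper_width: 0.226
grasp_force: 68.9
side tall 49 y -146.2 -130.3 med [ -68.7 -138.8   57. ]
side stop 77 y -175.3 -135.0 med [ -23.6 -160.4   57.5]
side point 45 y -145.7 -132.5 med [ -40.6 -137.3   22.5]
```

View pics/a.png

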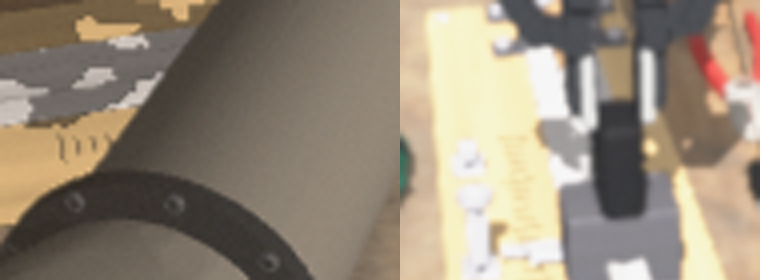

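The arm blocks the top view. The side view shows the pointer near the headed marker, at about (510,250) in the crop. I'll release, back off towards the dowel and measure properly.

```bash
python3 -m jog '[[0,0,0,0],[0,0,0,0],[0,0,0,0],[0,0,0,0],[0,0,0,0],[0,0,-4,0],[0,0,-8,0],[4,0,-8,0],[8,0,-8,0],[12,0,-8,0],[16,0,-8,0],[20,0,-8,0],[23,0,-8,0],[23,0,-8,0],[23,0,-8,0]]' -1
python3 m.py b
python3 - <<'E'
import cv2
t=cv2.imread('pics/btop.png')[190:260,320:420];s=cv2.imread('pics/bside.png')[210:270,260:330]
cv2.imwrite('pics/b.png',cv2.hconcat([cv2.resize(t,(400,280),interpolation=2),cv2.resize(s,(327,280),interpolation=2)]))
E
```

```text
t: 5.95
eef_pos: [0.4727, 0.0222, 0.1466]
tool_rot: [-0.0, 0.66, 0.752, 0.0]
contact_force: [0.1, -0.6, 0.6]
gripper_width: 1.005
grasp_force: 0.0
top tall 41 y -142.4 -126.5 med [ -67.9 -134.7   57.3]
top stop 72 y -172.4 -132.7 med [ -23.4 -151.2   58.5]
top point 30 y -163.4 -93.8 med [ -40.3 -133.7   23. ]
side tall 51 y -145.7 -128.1 med [ -68.9 -139.7   56.8]
side stop 81 y -176.2 -136.3 med [ -23.6 -160.8   57.6]
side point 46 y -145.1 -131.8 med [ -41.1 -137.3   21.7]
```

View pics/b.png

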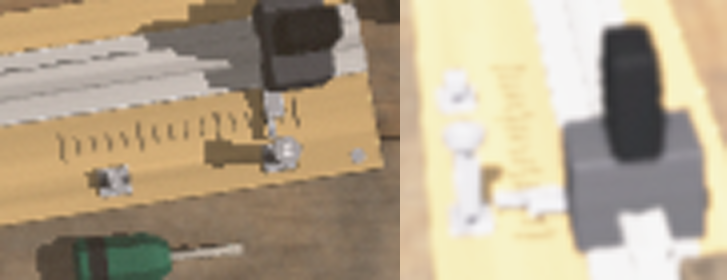

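```bash
cat > ortho.py <<'E'
from h import *
import sys
def ortho(c,z,x0,x1,y0,y1,s=10):
    X,Y=np.meshgrid(np.arange(x0,x1,1/s),np.arange(y1,y0,-1/s),indexing='ij')
    P=oj+np.stack([X,Y,np.full_like(X,z)],-1).reshape(-1,3)/1000@Rj.T
    T=np.linalg.inv(np.array(c['pose']));r,_=cv2.Rodrigues(T[:3,:3])
    uv,_=cv2.projectPoints(P,r,T[:3,3],c['K'],c['D']);m=uv.reshape(*X.shape,2).astype(np.float32)
    im=cv2.remap(c['pixels'],m[...,0],m[...,1],cv2.INTER_CUBIC)[::-1].copy()
    for y in range(y0+5-y0%5,y1,5):
        u=int((y1-y)*s);cv2.line(im,(u,0),(u,8 if y%10 else 18),(255,0,0),2)
    u=int((y1+135)*s);cv2.line(im,(u,0),(u,30),(0,0,255),2)
    return im[:,:,::-1]
if __name__=='__main__':
    rows=[]
    for n in('top','side'):
        c=cam(n);rows.append(np.hstack([ortho(c,20,-62,-34,-155,-116),ortho(c,57,-80,-52,-155,-116)]))
    cv2.imwrite('pics/'+sys.argv[1],np.vstack(rows)[:, :800])
E
python3 ortho.py o1.png
```

```text
(no output)
```

View pics/o1.png

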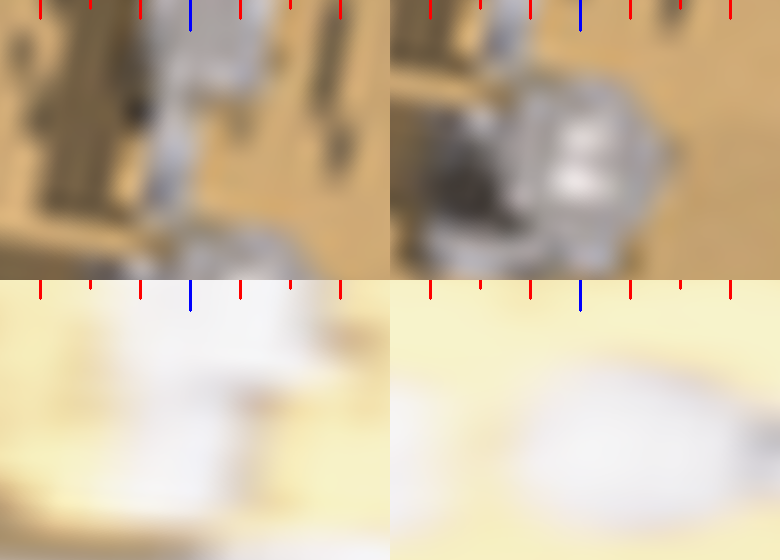

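Top view: pointer centre at about −132.8 mm and headed marker at about −135 mm in jig y. The depth data (stop block and head at the same height) gives 1.9 mm still to go. I'll regrasp and move 1.9 mm further.

```bash
python3 -m jog '[[-4,0,0,0],[-8,0,0,0],[-12,0,0,0],[-16,0,0,0],[-20,0,0,0],[-23,0,0,0],[-23,0,0,0],[-23,0,2,0],[-23,0,5,0],[-23,0,7,0],[-23,0,8,0],[-23,0,8,0],[-23,0,8,0]]' -1
python3 -m jog '[[0,0,0,0],[0,0,0,0],[0,0,0,0],[0,0,0,0],[0,0,0,0],[0,0,0,0],[0,0,0,0],[0,0,0,0],[0,0,0,0],[-0.1,0,0,0],[-0.19,0,0,0],[-0.19,0,0,0],[-0.19,0,0,0],[-0.19,0,0,0]]' 1 70
python3 -m jog '[[0,0,0,0],[0,0,0,0],[0,0,0,0],[0,0,0,0],[0,0,0,0],[0,0,-4,0],[0,0,-8,0],[4,0,-8,0],[8,0,-8,0],[12,0,-8,0],[16,0,-8,0],[20,0,-8,0],[23,0,-8,0],[23,0,-8,0],[23,0,-8,0]]' -1
python3 m.py c; python3 ortho.py o2.png
```

```text
t: 7.23
eef_pos: [0.5016, -0.2084, 0.0668]
tool_rot: [-0.0, 0.662, 0.75, -0.0]
contact_force: [1.0, -0.0, 0.0]
gripper_width: 1.002
grasp_force: 0.0
t: 8.4
eef_pos: [0.5021, -0.2081, 0.0673]
tool_rot: [-0.001, 0.661, 0.75, 0.001]
contact_force: [-3.7, 3.6, 9.7]
gripper_width: 0.22
grasp_force: 68.7
t: 9.65
eef_pos: [0.473, 0.0203, 0.1466]
tool_rot: [-0.0, 0.66, 0.752, 0.0]
contact_force: [0.1, -0.2, 0.2]
gripper_width: 0.999
grasp_force: 0.0
top tall 41 y -142.6 -126.6 med [ -68.2 -135.5   57.9]
top stop 67 y -172.5 -132.8 med [ -23.2 -151.4   57.6]
top point 40 y -168.4 -83.3 med [ -40.3 -133.8   21.4]
side tall 50 y -146.5 -129.7 med [ -68.8 -139.5   56.6]
side stop 80 y -176.9 -137.1 med [ -23.4 -162.2   57.4]
side point 47 y -146.4 -131.7 med [ -40.7 -137.9   21.8]
```

View pics/o2.png

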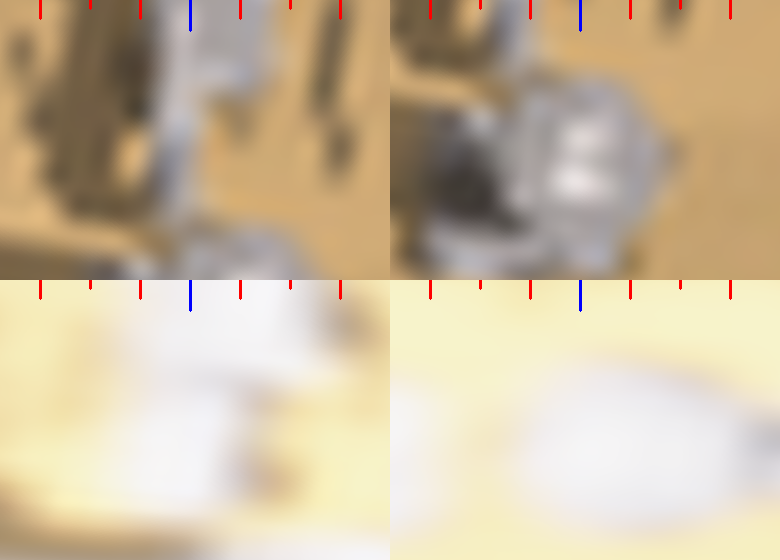

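Pointer centre is now about −133.8 (it moved about 0.9 mm because the arm yields under stiction) and the marker is about −135, so roughly 1.1 mm more.

```bash
python3 -m jog '[[-4,0,0,0],[-8,0,0,0],[-12,0,0,0],[-16,0,0,0],[-20,0,0,0],[-23,0,0,0],[-23,0,0,0],[-23,0,2,0],[-23,0,5,0],[-23,0,7,0],[-23,0,8,0],[-23,0,8,0],[-23,0,8,0]]' -1
python3 -m jog '[[0,0,0,0],[0,0,0,0],[0,0,0,0],[0,0,0,0],[0,0,0,0],[0,0,0,0],[0,0,0,0],[0,0,0,0],[0,0,0,0]]' 1 70
python3 -m jog '[[-0.1,0,0,0],[-0.2,0,0,0],[-0.2,0,0,0],[-0.2,0,0,0],[-0.2,0,0,0],[-0.2,0,0,0]]'
```

```text
t: 10.93
eef_pos: [0.5019, -0.2103, 0.0668]
tool_rot: [-0.0, 0.662, 0.75, -0.0]
contact_force: [-0.0, -0.1, 0.5]
gripper_width: 1.001
grasp_force: 0.0
t: 11.68
eef_pos: [0.5023, -0.2096, 0.0674]
tool_rot: [0.0, 0.661, 0.75, 0.0]
contact_force: [-1.9, 0.4, 6.0]
gripper_width: 0.227
grasp_force: 68.4
t: 12.18
eef_pos: [0.5024, -0.2101, 0.0673]
tool_rot: [-0.001, 0.661, 0.75, 0.001]
contact_force: [-2.2, 5.5, 9.7]
gripper_width: 0.228
grasp_force: 68.7
```

```bash
python3 -m jog '[[-0.07,0,0,0],[-0.07,0,0,0],[-0.07,0,0,0]]'
python3 -m jog '[[0,0,0,0],[0,0,0,0],[0,0,0,0],[0,0,0,0],[0,0,0,0],[0,0,-4,0],[0,0,-8,0],[4,0,-8,0],[8,0,-8,0],[12,0,-8,0],[16,0,-8,0],[20,0,-8,0],[23,0,-8,0],[23,0,-8,0],[23,0,-8,0]]' -1
python3 m.py d; python3 ortho.py o3.png
python3 - <<'E'
from h import *
J=tojig(np.load('dtop.npz')['W']);J[np.isnan(J)]=1e6
q=prof(J,-9,9,38,58,-60,60);print('tip',q[:,1].min() if len(q) else None);print(delta(jw([-.5,68,100])))
E
```

```text
t: 12.43
eef_pos: [0.5025, -0.2106, 0.0673]
tool_rot: [-0.001, 0.661, 0.75, 0.001]
contact_force: [-3.2, 4.9, 10.0]
gripper_width: 0.229
grasp_force: 68.8
t: 13.68
eef_pos: [0.4734, 0.0176, 0.1466]
tool_rot: [-0.0, 0.66, 0.752, 0.0]
contact_force: [0.8, 0.2, 1.4]
gripper_width: 0.996
grasp_force: 0.0
top tall 41 y -142.9 -125.9 med [ -67.8 -135.    58.3]
top stop 68 y -174.4 -134.4 med [ -23.6 -153.9   58.5]
top point 36 y -157.6 -93.0 med [ -41.3 -136.2   22. ]
side tall 51 y -147.6 -129.0 med [ -68.9 -139.6   56.5]
side stop 77 y -176.9 -137.6 med [ -23.4 -164.    57.7]
side point 47 y -146.4 -133.2 med [ -40.8 -139.5   21.8]
tip -40.508576994109696
(array([-0.09,  0.01,  4.66]), np.float64(-0.002))
```

View pics/o3.png

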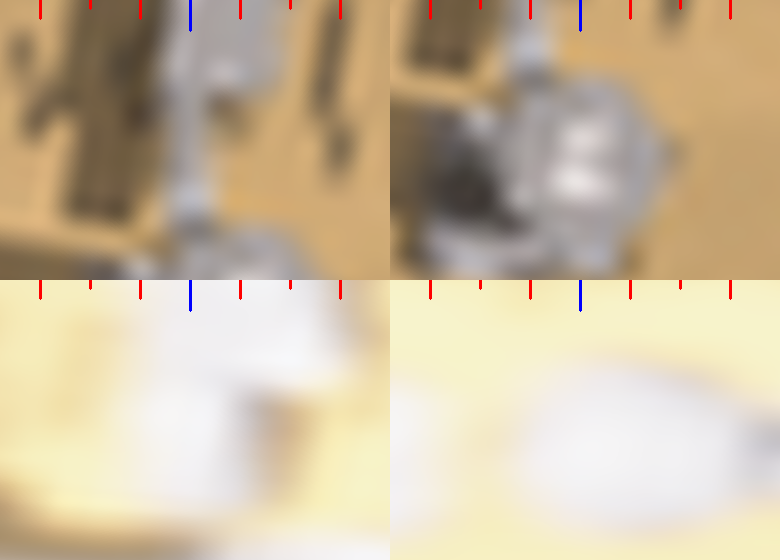

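Pointer is now at −135.0 and marker at about −135, so the stop is set. Next I grasp the dowel, whose tip is at jig y≈40, and draw it out.

```bash
python3 -m jog '[[0,0,4,0],[0,0,8,0],[0,0,10.5,0],[0,0,11.9,0],[0,0,11.9,0],[0,0,11.9,0]]' -1
python3 -m jog '[[0,0,0,0],[0,0,0,0],[0,0,0,0],[0,0,0,0],[0,0,0,0],[0,0,0,0],[0,0,0,0],[0,0,0,0],[0,0,0,0]]' 1 40
```

```text
t: 14.38
eef_pos: [0.4733, 0.0143, 0.0274]
tool_rot: [-0.0, 0.662, 0.749, -0.001]
contact_force: [0.1, -0.1, 0.8]
gripper_width: 0.999
grasp_force: 0.0
t: 15.13
eef_pos: [0.4735, 0.0159, 0.0276]
tool_rot: [-0.0, 0.661, 0.75, -0.0]
contact_force: [0.4, 0.4, -0.2]
gripper_width: 0.0
grasp_force: 0.0
```

The fingers shut on nothing; look.

Run:
```python
from h import *
t=cam('top')['pixels'][170:260,240:420];s=cam('side')['pixels'][160:280,240:340]
t=cv2.resize(t,(540,270),interpolation=2);s=cv2.resize(s,(225,270),interpolation=2)
cv2.imwrite('pics/e.png',np.hstack([t,s])[:,:,::-1])
o=bot.get_obs();print(tojig(np.array(o['eef_pos'])),o['gripper_width'])
J=tojig(np.load('dtop.npz')['W']);J[np.isnan(J)]=1e6
for nm in('top0','atop','dtop','side0','aside','bside','dside'):
    J=tojig(np.load(nm+'.npz')['W']);J[np.isnan(J)]=1e6
    print(nm,[round(float(np.median(prof(J,-5,5,20,70,y,y+6)[:,2])),0) if len(prof(J,-5,5,20,70,y,y+6)) else None for y in range(20,100,6)])
```

```text
[-0.5054574  70.64795924 27.56390281] -0.0011983106450653566
top0 [33.0, 32.0, 33.0, 50.0, 53.0, 53.0, 52.0, 53.0, 54.0, 53.0, 53.0, 54.0, 51.0, 59.0]
atop [31.0, 32.0, 31.0, 49.0, 54.0, 55.0, 55.0, 52.0, 53.0, 53.0, 54.0, 54.0, 53.0, 56.0]
dtop [30.0, 32.0, 32.0, 35.0, None, None, None, None, None, None, None, None, None, None]
side0 [32.0, 32.0, 37.0, 44.0, 52.0, 53.0, 52.0, 52.0, 53.0, 52.0, 53.0, 53.0, 56.0, 57.0]
aside [None, None, None, None, None, None, None, None, None, None, None, 52.0, 58.0, 56.0]
bside [32.0, 31.0, 32.0, 42.0, 52.0, 53.0, 52.0, 52.0, 52.0, 52.0, 53.0, 53.0, 53.0, 59.0]
dside [31.0, 31.0, 35.0, 43.0, 52.0, 53.0, 53.0, 52.0, 52.0, 52.0, 53.0, 53.0, 56.0, 58.0]
```

View pics/e.png

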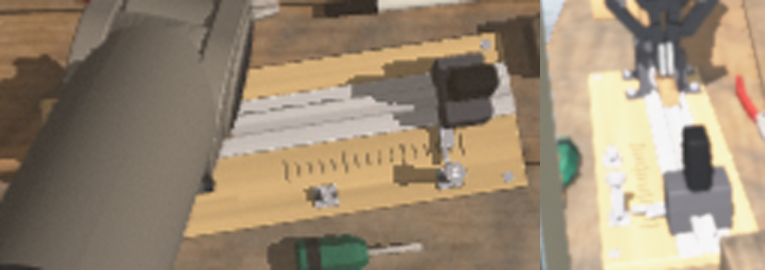

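Side crop shows the fingers still straddling the dowel at about (665,60), apparently open, which contradicts the reported width 0. I'll give it another close command and re-read.

```bash
python3 -m jog '[[0,0,0,0],[0,0,0,0],[0,0,0,0],[0,0,0,0],[0,0,0,0],[0,0,0,0]]' 1 40
python3 - <<'E'
from h import *
J=tojig(cloud(cam('side')));J[np.isnan(J)]=1e6
for x in range(-70,70,4):
    q=prof(J,x,x+4,60,90,40,90)
    print(x,len(q),np.median(q,0).round(0) if len(q) else '')
E
```

```text
t: 15.73
eef_pos: [0.4735, 0.0159, 0.0276]
tool_rot: [-0.0, 0.661, 0.75, 0.0]
contact_force: [-0.6, -0.1, 0.1]
gripper_width: 0.002
grasp_force: 0.0
-70 0 
-66 0 
-62 0 
-58 0 
-54 0 
-50 0 
-46 0 
-42 0 
-38 0 
-34 0 
-30 0 
-26 0 
-22 0 
-18 7 [-14.  65.  82.]
-14 11 [-12.  65.  76.]
-10 18 [-8. 64. 78.]
-6 22 [-4. 60. 76.]
-2 18 [-0. 60. 74.]
2 14 [ 4. 60. 80.]
6 16 [ 8. 64. 76.]
10 11 [12. 64. 81.]
14 0 
18 0 
22 0 
26 0 
30 0 
34 0 
38 0 
42 0 
46 0 
50 0 
54 0 
58 0 
62 0 
66 0
```

Run:
```python
from h import *
c=cam('side');J=tojig(cloud(c))
# pixel of dowel axis point at y=55, print depth-derived map rows around
T=np.linalg.inv(np.array(c['pose']));r,_=cv2.Rodrigues(T[:3,:3])
for P in([0,40,42],[0,70,28],[0,70,60],[40,70,28],[-40,70,28]):
    print(P,cv2.projectPoints(jw(P)[None],r,T[:3,3],c['K'],c['D'])[0].ravel().round(0))
u0,v0=cv2.projectPoints(jw([0,70,45])[None],r,T[:3,3],c['K'],c['D'])[0].ravel().astype(int)
for v in range(v0-22,v0+14,2):
    print(v,' '.join('%d/%d/%d'%tuple(J[v,u].round(0)) if not np.isnan(J[v,u]).any() else '--' for u in range(u0-16,u0+17,3)))
s=c['pixels'][v0-60:v0+50,u0-60:u0+60];cv2.imwrite('pics/f.png',cv2.resize(s,(600,550),interpolation=2)[:,:,::-1])
```

```text
[0, 40, 42] [298. 203.]
[0, 70, 28] [297. 203.]
[0, 70, 60] [296. 192.]
[40, 70, 28] [312. 202.]
[-40, 70, 28] [281. 205.]
175 -22/354/0 -30/58/111 -23/60/110 -16/64/108 -9/61/108 10/176/64 6/62/106 13/59/107 21/64/104 27/60/105 72/330/1
177 -23/333/1 -30/58/106 -23/63/104 -16/62/103 -9/58/104 0/75/97 5/57/103 12/57/103 52/323/-1 61/317/0 70/315/1
179 -24/321/-1 -24/165/59 -16/164/59 -8/164/58 -9/60/98 -2/60/98 5/59/98 24/164/55 49/305/-1 59/305/-2 67/294/2
181 -26/300/1 -25/165/54 -17/166/53 -9/153/57 -9/64/92 -2/61/92 5/57/93 13/65/89 47/285/0 56/284/0 65/282/0
183 -27/284/1 -28/122/65 -20/121/65 -12/121/64 -10/63/87 -2/61/87 5/60/87 12/64/85 25/110/65 54/268/0 --
185 -28/267/1 -28/123/59 -21/110/64 -13/110/63 -10/64/81 -3/59/83 4/60/82 12/64/79 25/112/59 51/252/0 60/250/0
187 -30/251/1 -28/126/52 -21/111/58 -13/119/54 -10/64/76 -3/61/77 4/60/76 12/64/74 25/112/53 49/234/1 57/232/1
189 -31/239/0 -26/169/29 -22/108/54 -14/111/52 -10/67/70 -3/61/72 4/58/72 12/63/69 25/110/48 41/174/20 55/217/1
191 -34/174/21 -26/169/23 -22/110/47 -15/99/51 -7/99/50 -3/60/66 4/62/65 17/111/43 24/109/4
[... 322 characters left out ...]
16/110/27 24/109/26 33/122/20 41/117/21
199 -38/121/21 -30/129/17 -23/110/25 -14/127/16 -11/65/44 -6/46/52 1/41/53 16/107/22 24/109/21 33/117/16 40/114/17
201 -39/115/18 -31/116/17 -24/110/19 -15/115/16 -8/112/16 -7/39/50 1/38/49 8/40/48 23/108/15 32/112/13 39/109/13
203 -39/111/14 -31/113/13 -24/108/14 -17/102/16 -9/101/16 -7/40/44 0/39/44 7/37/44 21/93/17 30/102/12 38/99/12
205 -40/108/10 -33/100/13 -25/100/13 -18/88/17 -10/89/16 -7/39/39 0/37/39 7/38/38 20/81/17 28/89/12 36/88/12
207 -41/93/11 -34/87/14 -26/91/11 -19/78/16 -11/79/15 -7/41/33 0/37/34 7/36/34 18/71/16 26/75/13 34/74/13
209 -42/82/11 -35/77/13 -27/76/13 -20/63/18 -13/64/17 -9/29/33 -1/33/30 6/27/33 17/60/16 25/67/12 33/65/12
```

View pics/f.png

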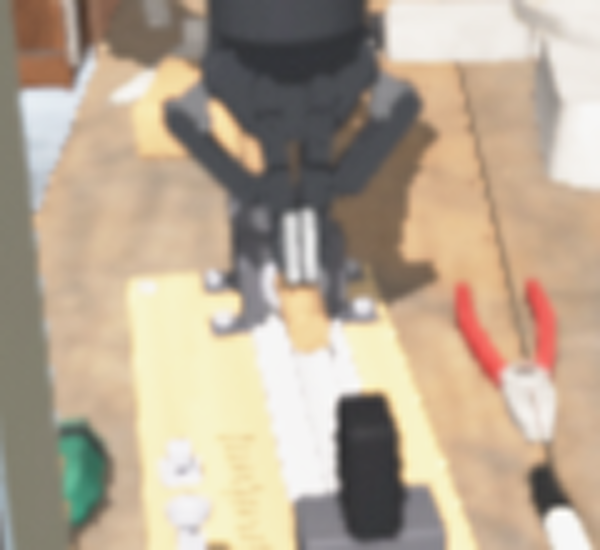

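The picture settles it: the fingers (600,190 region, tips about (300,280)) are shut *above* the dowel. Depth puts the tips at z≈58 mm, though the reported TCP is 27.6 mm, so the reported height is about 30 mm too low. I trust the camera: open, go 3 cm lower under force watch, close.

```bash
python3 -m jog '[[0,0,0,0],[0,0,0,0],[0,0,0,0],[0,0,0,0],[0,0,0,0],[0,0,0,0],[0,0,0.5,0],[0,0,1,0],[0,0,1.5,0],[0,0,1.5,0]]' -1
python3 -m jog '[[0,0,0.5,0],[0,0,1,0],[0,0,1.4,0],[0,0,1.4,0]]'
python3 - <<'E'
from h import *
J=tojig(cloud(cam('side')));J[np.isnan(J)]=1e6
for x in (-58,-54,-50,-46,-42,38,42,46,50,54):
    q=prof(J,x,x+4,22,90,45,85);print(x,len(q),q[:,2].min().round(0) if len(q) else '')
E
```

```text
t: 16.67
eef_pos: [0.4727, 0.0158, 0.0115]
tool_rot: [-0.001, 0.661, 0.75, -0.001]
contact_force: [0.2, 0.3, -0.4]
gripper_width: 0.997
grasp_force: 0.0
t: 17.0
eef_pos: [0.4729, 0.0158, -0.0023]
tool_rot: [-0.0, 0.661, 0.75, -0.001]
contact_force: [0.6, -0.7, -0.2]
gripper_width: 0.998
grasp_force: 0.0
-58 25 51.0
-54 28 45.0
-50 27 47.0
-46 13 49.0
-42 0 
38 27 42.0
42 31 46.0
46 20 49.0
50 22 51.0
54 8 65.0
```

```bash
python3 -m jog '[[0,0,0,0],[0,0,0,0],[0,0,0,0],[0,0,0,0],[0,0,0,0],[0,0,0,0],[0,0,0,0],[0,0,0,0],[0,0,0,0]]' 1 40
```

```text
t: 17.8
eef_pos: [0.4738, 0.016, -0.0012]
tool_rot: [0.0, 0.661, 0.75, 0.0]
contact_force: [-0.3, 0.4, 3.8]
gripper_width: 0.241
grasp_force: 39.3
```

```bash
python3 -m jog '[[-0.5,0,0,0],[-1.5,0,0,0],[-2.5,0,0,0],[-3.5,0,0,0],[-4.5,0,0,0],[-5.5,0,0,0],[-6.5,0,0,0],[-7.5,0,0,0],[-8.5,0,0,0],[-9.5,0,0,0],[-10,0,0,0],[-10,0,0,0],[-10,0,0,0]]'
cat > tip.py <<'E'
from h import *
for n in('side','top'):
    J=tojig(cloud(cam(n)));J[np.isnan(J)]=1e6
    q=prof(J,-5,5,38,49,-134,95);f=prof(J,-5,5,50.5,56,-130,95)
    print(n,'endface',np.sort(q[:,1])[:12].round(1),'top edge',np.sort(f[:,1])[:6].round(1))
    s=prof(J,-32,-18,51,62,-180,-20);h=prof(J,-90,-58,50,75)
    if len(s) and len(h): print(' stop y',s[:,1].min().round(1),s[:,1].max().round(1),'head',h[:,1].min().round(1),h[:,1].max().round(1))
E
python3 tip.py
```

```text
t: 18.88
eef_pos: [0.4866, -0.0853, -0.0012]
tool_rot: [0.001, 0.662, 0.75, -0.0]
contact_force: [2.4, -3.3, 5.2]
gripper_width: 0.239
grasp_force: 39.3
side endface [-63.9 -63.4 -62.5] top edge [-60.  -59.5 -58.2 -55.4 -54.1 -53.1]
 stop y -176.8 -36.1 head -146.3 -129.8
top endface [] top edge [86.1 88.8 90.9 91.6 93.4 93.8]
 stop y -174.6 -134.4 head -142.1 -126.2
```

Dowel moved with the fingers; gap now about 74 mm. Regrasp back near the mouth.

```bash
python3 -m jog '[[0,0,0,0],[0,0,0,0],[0,0,0,0],[0,0,0,0],[0,0,0,0],[0,0,0,0],[2,0,0,0],[4,0,0,0],[6,0,0,0],[8,0,0,0],[9.5,0,0,0],[10,0,0,0],[10,0,0,0],[10,0,0,0]]' -1
python3 -m jog '[[0,0,0,0],[0,0,0,0],[0,0,0,0],[0,0,0,0],[0,0,0,0],[0,0,0,0],[0,0,0,0],[0,0,0,0],[0,0,0,0]]' 1 40
python3 -m jog '[[-0.5,0,0,0],[-1.5,0,0,0],[-2.5,0,0,0],[-3.5,0,0,0],[-4.5,0,0,0],[-5.5,0,0,0],[-6.3,0,0,0],[-6.8,0,0,0],[-6.8,0,0,0],[-6.8,0,0,0]]'
python3 tip.py
```

```text
t: 20.15
eef_pos: [0.4736, 0.0153, -0.0014]
tool_rot: [0.0, 0.661, 0.75, -0.0]
contact_force: [-0.3, -0.1, -0.6]
gripper_width: 0.997
grasp_force: 0.0
t: 20.9
eef_pos: [0.474, 0.0156, -0.0012]
tool_rot: [0.0, 0.661, 0.75, 0.0]
contact_force: [0.8, -1.1, 1.7]
gripper_width: 0.238
grasp_force: 39.3
t: 21.73
eef_pos: [0.4825, -0.0535, -0.0012]
tool_rot: [0.001, 0.662, 0.75, -0.0]
contact_force: [2.8, -3.4, 5.3]
gripper_width: 0.238
grasp_force: 39.6
side endface [] top edge [-73.2 -70.6 -65.6 -62.8 -62.1 -58.7]
 stop y -176.5 -138.2 head -146.4 -129.2
top endface [-133.7  -61.9] top edge [-128.8 -128.6 -128.3 -126.4 -126.2 -125.2]
 stop y -175.3 -134.0 head -142.0 -126.3
```

```bash
sed -i 's/-130,95/-133.5,95/' tip.py; python3 -m jog '[[-0.1,0,0,0],[-0.2,0,0,0],[-0.2,0,0,0],[-0.2,0,0,0]]'; python3 tip.py | grep top
python3 - <<'E'
from ortho import *
c=cam('top')
W=tojig(cloud(c));W[np.isnan(W)]=1e6
im=ortho(c,53,-4,4,-150,-110).astype(float).mean(2)[35:60];pr=im.mean(0)
print([(round(-110-i/10,1),int(pr[i])) for i in range(100,400,10)])
rgb=ortho(c,53,-4,4,-150,-110).astype(int)[35:60].mean(0);print([(round(-110-i/10,1),int(rgb[i,2]-rgb[i,0])) for i in range(150,320,8)])
E
```

```text
t: 22.17
eef_pos: [0.4825, -0.0527, -0.0013]
tool_rot: [-0.0, 0.661, 0.75, 0.0]
contact_force: [1.1, 0.8, 6.6]
gripper_width: 0.241
grasp_force: 39.9
side endface [] top edge [-77.7 -69.3 -66.1 -62.4 -60.3 -56.5]
 stop y -176.1 -137.7 head -145.7 -129.5
top endface [-92.  -74.2 -73.4 -64.3 -59.1] top edge [-128.8 -128.7 -128.1 -127.  -126.5 -126.1]
 stop y -174.1 -134.6 head -142.5 -126.6
[(-120.0, 81), (-121.0, 81), (-122.0, 80), (-123.0, 79), (-124.0, 78), (-125.0, 76), (-126.0, 77), (-127.0, 81), (-128.0, 85), (-129.0, 87), (-130.0, 85), (-131.0, 79), (-132.0, 69), (-133.0, 59), (-134.0, 52), (-135.0, 53), (-136.0, 56), (-137.0, 58), (-138.0, 58), (-139.0, 56), (-140.0, 52), (-141.0, 47), (-142.0, 43), (-143.0, 42), (-144.0, 41), (-145.0, 41), (-146.0, 41), (-147.0, 42), (-148.0, 44), (-149.0, 45)]
[(-125.0, 44), (-125.8, 43), (-126.6, 41), (-127.4, 39), (-128.2, 36), (-129.0, 28), (-129.8, 21), (-130.6, 15), (-131.4, 11), (-132.2, 11), (-133.0, 13), (-133.8, 14), (-134.6, 14), (-135.4, 13), (-136.2, 12), (-137.0, 12), (-137.8, 12), (-138.6, 12), (-139.4, 12), (-140.2, 12), (-141.0, 13), (-141.8, 14)]
```

```bash
python3 -m jog '[[-0.1,0,0,0],[-0.2,0,0,0],[-0.25,0,0,0],[-0.25,0,0,0],[-0.25,0,0,0]]'
cat > edge.py <<'E'
from ortho import *
c=cam('top');r=ortho(c,53,-4,4,-150,-110).astype(float)[25:60].mean(0);d=r[:,2]-r[:,0]
i=np.where(d<27)[0];i=i[i>100][0] if (i>100).any() else -1;print('wood edge y',-110-i/10)
print([int(x) for x in r.mean(1)[170:270:10]],'y -127..-136')
J=tojig(cloud(c));J[np.isnan(J)]=1e6
s=prof(J,-32,-18,51,62,-180,-120);h=prof(J,-90,-58,50,75);print('stop',s[:,1].min().round(1),s[:,1].max().round(1),'head',h[:,1].min().round(1),h[:,1].max().round(1),bot.get_obs()['contact_force'].round(1))
E
python3 edge.py
```

```text
t: 22.73
eef_pos: [0.4827, -0.0535, -0.0013]
tool_rot: [-0.001, 0.66, 0.751, 0.001]
contact_force: [1.6, 4.8, 7.8]
gripper_width: 0.238
grasp_force: 40.0
wood edge y -130.0
[80, 79, 79, 81, 80, 71, 60, 52, 59, 55] y -127..-136
stop -174.4 -134.3 head -142.4 -126.2 [1.3 4.8 7.8]
```

Tool is pressing down 8 N into the groove, causing drag. Ease that off slightly, then continue.

```bash
python3 -m jog '[[0,0,-0.05,0],[0,0,-0.1,0],[0,0,-0.1,0],[0,0,-0.1,0]]'; python3 edge.py;  python3 -m jog '[[-0.05,0,0,0],[-0.1,0,0,0],[-0.1,0,0,0],[-0.1,0,0,0]]'; python3 edge.py
```

```text
t: 23.12
eef_pos: [0.4817, -0.0558, -0.0008]
tool_rot: [-0.001, 0.661, 0.75, -0.001]
contact_force: [0.8, 0.6, 0.3]
gripper_width: 0.242
grasp_force: 39.2
wood edge y -132.3
[78, 78, 77, 77, 73, 65, 57, 52, 59, 55] y -127..-136
stop -174.5 -134.1 head -142.6 -126.7 [-0.1  0.7 -0.4]
t: 23.5
eef_pos: [0.4823, -0.0573, -0.0006]
tool_rot: [-0.0, 0.661, 0.75, -0.0]
contact_force: [0.4, 0.5, -1.2]
gripper_width: 0.245
grasp_force: 39.1
wood edge y -133.6
[77, 77, 78, 79, 78, 74, 67, 61, 63, 56] y -127..-136
stop -174.3 -134.2 head -142.1 -126.3 [-0.4 -0.1 -0.8]
```

```bash
python3 -m jog '[[-0.03,0,0,0],[-0.05,0,0,0],[-0.05,0,0,0],[-0.05,0,0,0]]'|sed -n 2,4p; python3 edge.py;  python3 -m jog '[[-0.03,0,0,0],[-0.05,0,0,0],[-0.05,0,0,0],[-0.05,0,0,0]]' |sed -n 2,4p; python3 edge.py
```

```text
eef_pos: [0.4828, -0.0575, -0.0004]
tool_rot: [-0.0, 0.661, 0.75, 0.0]
contact_force: [-0.3, -0.4, -1.7]
wood edge y -133.8
[78, 77, 76, 78, 79, 75, 70, 63, 64, 57] y -127..-136
stop -174.3 -133.9 head -142.0 -126.3 [-0.5  0.3 -1.3]
eef_pos: [0.4828, -0.0579, -0.0004]
tool_rot: [-0.0, 0.661, 0.75, -0.0]
contact_force: [-0.8, 1.2, -0.3]
wood edge y -133.9
[79, 78, 78, 79, 79, 75, 70, 63, 64, 57] y -127..-136
stop -174.7 -134.0 head -142.5 -126.6 [-0.5  0.3  0.2]
```

```bash
for i in 1; do python3 -m jog '[[-0.05,0,0,0],[-0.05,0,0,0],[-0.05,0,0,0],[-0.05,0,0,0]]'|sed -n 2,4p; python3 edge.py; done
```

```text
eef_pos: [0.4827, -0.0579, -0.0005]
tool_rot: [-0.0, 0.661, 0.75, 0.0]
contact_force: [-1.8, 4.7, 0.5]
wood edge y -134.1
[78, 78, 78, 79, 78, 74, 68, 62, 65, 59] y -127..-136
stop -174.2 -134.7 head -142.0 -127.1 [-1.   3.9 -0.9]
```

Run:
```python
from h import *
import time
f=[];e=[]
for i in range(6):
    cam('side');o=bot.get_obs();f.append(o['contact_force']);e.append(o['eef_pos'])
print(np.mean(f,0).round(2),np.std(f,0).round(2),tojig(np.mean(e,0)).round(2))
```

```text
[-0.77  4.87 -0.42] [0.36 0.31 0.26] [-0.5  -3.75 -0.48]
```

Contact: 4.9 N with no motion, below the stop's 6 N friction, and the stop has not moved. Relax slightly, release, retreat upward and verify.

```bash
python3 -m jog '[[0.03,0,0.03,0],[0.03,0,0.03,0],[0.03,0,0.03,0]]'|sed -n 4p; python3 -m jog '[[0,0,0,0],[0,0,0,0],[0,0,0,0],[0,0,0,0],[0,0,0,0],[0,0,0,0],[0,0,-3,0],[0,0,-6,0],[0,0,-9,0],[0,0,-12,0],[4,0,-14,0],[8,0,-14,0],[12,0,-14,0],[16,0,-14,0],[16,0,-14,0],[16,0,-14,0]]' -1
python3 edge.py; python3 m.py z
python3 - <<'E'
from h import *
J=tojig(np.load('ztop.npz')['W']);J[np.isnan(J)]=1e6
for y in range(-134,60,20):
    q=prof(J,-6,6,45,60,y,y+20);print(y,len(q),np.median(q,0).round(1) if len(q) else '')
for n in('top','side'):
    A=np.load(n+'0.npz')['p'].astype(int);B=np.load('z'+n+'.npz')['p'].astype(int);D=abs(A-B).max(2)
    for nm,P in dict(pliers=(300,175),pen=(372,169),offcut=(435,183),stubby=(355,255)).items():
        if n=='top':print(nm,(D[P[1]-10:P[1]+10,P[0]-20:P[0]+20]>40).sum())
E
```

```text
contact_force: [-0.7, 5.0, 0.4]
t: 26.58
eef_pos: [0.4623, 0.1031, 0.1393]
tool_rot: [-0.0, 0.659, 0.752, 0.0]
contact_force: [-0.5, -0.5, -0.4]
gripper_width: 1.002
grasp_force: 0.0
wood edge y -133.7
[76, 76, 76, 76, 75, 71, 66, 61, 63, 55] y -127..-136
stop -174.0 -134.4 head -142.0 -126.3 [-0.  -1.2  0.7]
top tall 41 y -142.5 -126.2 med [ -68.1 -134.8   58.3]
top stop 65 y -174.4 -134.3 med [ -23.3 -154.3   57.9]
top point 35 y -161.6 -100.5 med [ -40.3 -136.2   22.7]
side tall 51 y -146.1 -129.3 med [ -68.7 -140.2   56.9]
side stop 76 y -177.0 -135.5 med [ -23.4 -162.6   57.6]
side point 46 y -146.8 -133.2 med [ -40.8 -139.9   21.8]
-134 35 [ 1.000e-01 -1.246e+02  5.260e+01]
-114 38 [  -0.2 -104.3   53.2]
-94 41 [ -0.2 -84.1  53. ]
-74 37 [  0.1 -65.1  53.7]
-54 39 [ -0.1 -43.6  53.3]
-34 36 [ -0.1 -23.3  53. ]
-14 40 [ 0.3 -4.  52.2]
6 40 [-0.2 16.  52.4]
26 41 [-0.3 36.1 53.2]
46 39 [ 0.  56.1 54.6]
pliers 0
pen 0
offcut 0
stubby 0
```

The dowel lies straight in the groove (|x| ≤ 0.3 mm, top at 53 mm) and its end is at the stop. The stop is still on its mark and the bystanders haven't moved.

```bash
python3 -c "
from station import bot
print(bot.hand_in())"
```

```text
the job is handed in; nothing more can be done
None
```

I set the stop level with the taller marker to within about 1 mm by camera, drew the dowel out until it pressed the stop at about 5 N without shifting it, left it straight in the groove with the tools and offcut undisturbed, and handed the job in at about 27 s; no verdict came back.

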